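# Sort the hot-air nozzles onto their rack

## Task

Put the hot-air nozzle rack back in order: all four nozzles on its posts, one to a post, standing upright with the collar seated down over the post, in order of outlet width from the narrowest at the red end of the rack to the widest at the other end. Two of them were left on the wrong posts and two stand on the bench; leave the tip cleaner, the blue capacitor and the heat sink standing where they are.

Things in the scene. Friction and masses are not known exactly. Their poses are not given: they have to be found in the camera images.
- nozzle_rack: Dark steel rack, 238 (y) x 96 (x) mm, immovable, turned any way. Origin: centre of underside; plate top 14 mm above it. Posts 14 mm thick, 27 mm high at x = 0, y = +82.5, +27.5, -27.5, -82.5 mm. Red cap on the +y end: narrowest outlet at y = +82.5, widest at y = -82.5. Beside each post (-x side) a white dot as wide as its outlet. Two nozzles start on the inner posts.
- nozzle_5mm: Steel nozzle, narrowest outlet: 5 mm bore, tube 8 mm thick. Starts on an inner post of the rack. Every nozzle: 58 mm high, 35-70 g; collar 36 mm thick up to 32 mm above the foot (grasp here, from above), then cone, tube from 43 to 58 mm. Collar bore 32 mm wide, 32 mm deep, open below: slips over any post with 9 mm play until the foot rests on the plate. Origin: centre of foot, z up the tube.
- nozzle_12mm: Steel nozzle, second narrowest outlet: 12 mm bore, tube 15 mm thick; otherwise as nozzle_5mm. Starts standing on the bench, outlet up. Origin: centre of foot, z up the tube.
- nozzle_20mm: Steel nozzle, second widest outlet: 20 mm bore, tube 23 mm thick; otherwise as nozzle_5mm. Starts standing on the bench, outlet up. Origin: centre of foot, z up the tube.
- nozzle_29mm: Steel nozzle, widest outlet: 29 mm bore, tube 32 mm thick; otherwise as nozzle_5mm. Starts on the other inner post of the rack. Origin: centre of foot, z up the tube.
- tip_cleaner: Bystander: round white tub with brass wool, 65 mm wide, 44 mm high, loose on the bench; to be left alone. Origin: centre of its underside.
- blue_capacitor: Bystander: dark blue upright capacitor, 35 mm thick, 51 mm high, loose on the bench; to be left alone. Origin: centre of its underside.
- heat_sink: Bystander: finned aluminium heat sink, 40 x 50 x 27 mm, loose on the bench; to be left alone. Origin: centre of its underside.

How it is judged (in metres and radians):
At the end, for the whole second after the job is handed in: Each nozzle stands on its own post of the rack, in order of outlet width from the red end: within 12 mm of the post's axis along and across the rack, foot within 4 mm of the plate, upright within 0.1 rad, outlet up, released and at rest (under 20 mm/s) (y of nozzle_5mm in the frame of nozzle_rack between 0.0705 and 0.0945 m and x of nozzle_5mm in the frame of nozzle_rack between -0.012 and 0.012 m and z of nozzle_5mm in the frame of nozzle_rack between 0.01 and 0.018 m and angle between each of nozzle_5mm, nozzle_12mm, nozzle_20mm, nozzle_29mm's own z axis and vertical below 0.1 rad and linear speed of each of nozzle_5mm, nozzle_12mm, nozzle_20mm, nozzle_29mm below 0.02 m/s and y of nozzle_12mm in the frame of nozzle_rack between 0.0155 and 0.0395 m and x of nozzle_12mm in the frame of nozzle_rack between -0.012 and 0.012 m and z of nozzle_12mm in the frame of nozzle_rack between 0.01 and 0.018 m and y of nozzle_20mm in the frame of nozzle_rack between -0.0395 and -0.0155 m and x of nozzle_20mm in the frame of nozzle_rack between -0.012 and 0.012 m and z of nozzle_20mm in the frame of nozzle_rack between 0.01 and 0.018 m and y of nozzle_29mm in the frame of nozzle_rack between -0.0945 and -0.0705 m and x of nozzle_29mm in the frame of nozzle_rack between -0.012 and 0.012 m and z of nozzle_29mm in the frame of nozzle_rack between 0.01 and 0.018 m); the robot touches nothing.
It fails at once if the tip cleaner is pushed more than 30 mm from its place or knocked over (distance of tip_cleaner from where it was at the start of the episode above 0.03 m or angle between tip_cleaner's own z axis and vertical above 0.5 rad).
It fails at once if the blue capacitor is pushed more than 30 mm from its place or knocked over (distance of blue_capacitor from where it was at the start of the episode above 0.03 m or angle between blue_capacitor's own z axis and vertical above 0.5 rad).
It fails at once if the heat sink is pushed more than 30 mm from its place or knocked over (distance of heat_sink from where it was at the start of the episode above 0.03 m or angle between heat_sink's own z axis and vertical above 0.5 rad).
It also fails if it takes over 96 s, if anything falls off the work surface, if the arm or the gripper's body presses on something with over 40 N, if the wrist force passes 120 N, or if a joint passes its speed limit or range.

## Robot

A 7-joint arm with a two-finger parallel gripper is mounted at the origin on a cart in front of the work surface, level with it; the furniture and walls round the work are solid. World frame = base frame: x ahead of the robot, y to its left, z up, the work surface at z = 0. Lengths are in mm, angles in rad, forces in N, time in s.
With the tool pointing down it reaches from about 400 to 750 mm from the base axis. Payload 19.5 kg.
Tool frame: the origin (TCP) lies between the finger pads; the fingertips stand 11 mm ahead of it and the grasp point (between the pads) lies 8 mm behind it; z points along the fingers, y is the line along which they close (so a half turn about z gives the same grasp; the last joint's range is limited). The gripper opens to 85 mm and grips with 20 to 120 N. Pads are 22 mm wide; open, the fingers measure 114 mm over their backs; the gripper's body (76 mm by 85 mm) begins 54 mm behind the grasp point. The pads swing forward as they close: fully open they stand 13 mm farther back than shut.
Start: joints at [1.175, 0.707, -0.028, 1.485, 0.022, 0.951, -0.075], TCP at [199.209, -539.36, 220.468] pointing down, gripper open.
Joint ranges: [-2.71, 2.71], [-0.32, 2.16], [-1.57, 1.52], [0, 2.45], [-1.46, 4.6], [0, 2.02], [-2.83, 2.83]. Speed limits (rad/s): [1.89, 1.89, 2.57, 2.57, 3.01, 3.01, 3.01].

## Interface

Orientations are given as a unit quaternion [x, y, z, w].
In Python, from plant import telemetry, viewer, workorder gives the robot as it stands.
- The arm moves only by the shell command python3 -m crank 'ROWS' [OPENING] [FORCE]. ROWS is a JSON object of lists of equal length, an entry for each row: "linear": the shift along the tool's x, y, z as a fraction of full scale, a list of three; "turn": the turn about the tool's z as a fraction of full scale. A call has 1 to 8 rows; each row is the pose to reach, as a shift and turn from the pose commanded when the call began, along the tool's axes at that moment; what a row does not reach only later rows make up. Full scale, the value 1, is 12 cm for a shift and 120 degrees for a turn. A row lasts 1/10 s, in which the tool goes at most 50 mm and 8.59 degrees, less where a joint would pass 70% of its speed; a pose out of reach is approached as far as the arm can. A call with a number of a shift or a turn outside -1 to 1 is refused whole. A call with a gripper value outside its range is refused whole. OPENING is the closure, from 0 (fully open) to 1 (shut), set as the call begins (- or left out, the last holds). The fingers move at their own pace and stop on an object; FORCE is the grip in N (left out, the last holds). Time passes only in rows, so rows that repeat a pose let the fingers close. It gives the time, the measured TCP pose, the force, the opening and the grip force at its end, in the units of the state.
- telemetry.state(): the state, without advancing time (a new reading comes with each control period).
- viewer.read_camera(name): name is "scene" or "top" or "wrist"; returns the picture (420x560x3 uint8, red, green, blue); there is no depth.
- viewer.calibration(name): a dict with "fx", "fy", "cx", "cy" (pixels), "dist_coeffs" ([k1, k2, p1, p2, k3] as OpenCV has them; the pictures are not rectified), "world_from_camera" (4x4, takes a point from camera to world coordinates). Camera axes: x right, y down, z forward; pixel columns grow to the right and rows downward; lengths in mm; the calibration is good to about 2 mm. A picture is of the moment at which its call begins: read the wrist's pose just before it. calibration takes no time and is no camera call; for the wrist camera it gives the pose at the moment of the call.
- workorder.job_done(): hands the job in; it is judged then, once.
The state is a dict: "clock": time; "joint_pos": joint angles; "dq": joint speeds; "effort": joint torques, N m; "tool_pos": TCP position; "tool_rot": TCP orientation; "wrist_force": force on the tool from outside, world axes, zero at the start; "ft_torque": the same for the moment, N m; "opening": finger opening in mm; "gripper_force": force on a finger pad.
Only numpy, scipy, OpenCV 4.12 (cv2) and the standard library are available. Lean on these libraries where they do the work, as an engineer would, in place of code of your own. Each camera call takes 0.05 s, during which the arm holds its last target. There are 200 camera calls.

## Working session

There is one attempt and no reset: what is moved stays moved. The work goes in short steps, Python scripts to look and compute and a shell command to move; the robot and the scene stay as the last step left them, time stands still between calls to the robot, and variables do not carry over. Pictures are saved under pics/ and viewed, at most 15 in all, crops included, and the job is handed in when it is done.

```bash
mkdir -p pics; ls; python3 - <<'E'
from plant import telemetry, viewer
import cv2, numpy as np
s=telemetry.state(); print({k:np.round(v,3).tolist() for k,v in s.items()})
for n in ["scene","top"]:
    im=viewer.read_camera(n); cv2.imwrite(f"pics/{n}0.png",im[:,:,::-1])
    c=viewer.calibration(n); print(n,{k:np.round(v,3).tolist() for k,v in c.items()})
E
```

```text
pics
{'clock': 0.0, 'joint_pos': [1.175, 0.707, -0.028, 1.485, 0.022, 0.951, -0.076], 'dq': [-0.001, 0.0, -0.0, -0.002, -0.001, -0.002, -0.002], 'effort': [0.002, -88.323, 1.235, -23.618, 0.017, 0.006, 0.0], 'tool_pos': [199.093, -539.124, 220.035], 'tool_rot': [0.984, 0.176, -0.0, -0.001], 'wrist_force': [-0.76, 0.633, -0.321], 'ft_torque': [-0.023, 0.013, -0.025], 'gripper_force': 0.0, 'opening': 85.573}
scene {'fx': 534.272, 'fy': 534.272, 'cx': 283.876, 'cy': 214.548, 'dist_coeffs': [-0.049, 0.0, 0.0, 0.0, 0.0], 'world_from_camera': [[-0.813, -0.44, 0.381, 38.206], [-0.582, 0.601, -0.548, 741.157], [0.012, -0.668, -0.744, 1030.776], [0.0, 0.0, 0.0, 1.0]]}
top {'fx': 411.124, 'fy': 411.124, 'cx': 276.586, 'cy': 209.39, 'dist_coeffs': [0.037, 0.0, 0.0, 0.0, 0.0], 'world_from_camera': [[0.018, -0.995, 0.096, 431.75], [-1.0, -0.018, 0.0, 18.534], [0.001, -0.096, -0.995, 1143.956], [0.0, 0.0, 0.0, 1.0]]}
```

View pics/top0.png

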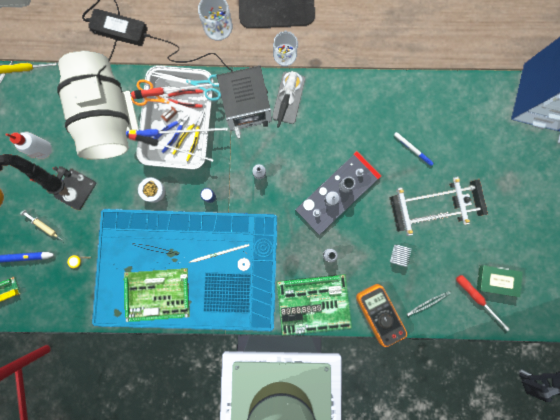

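View pics/scene0.png

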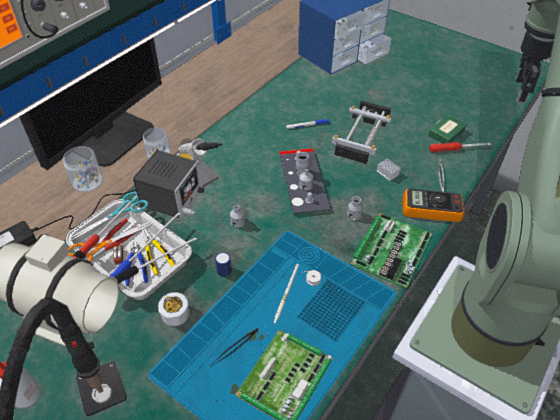

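The top view shows the rack from its red end at about (367,166) to (312,222), with two nozzles near (348,184) and (333,198). Two more stand on the bench at about (260,171) and (330,256). I'll zoom in next.

```bash
python3 - <<'E'
import cv2, numpy as np
t=cv2.imread("pics/top0.png"); s=cv2.imread("pics/scene0.png")
a=cv2.resize(t[140:275,235:395],None,fx=4,fy=4,interpolation=cv2.INTER_CUBIC)
cv2.imwrite("pics/topc.png",a); 
b=cv2.resize(s[140:230,220:370],None,fx=5,fy=5,interpolation=cv2.INTER_CUBIC); cv2.imwrite("pics/scenec.png",b)
E
```

```text
(no output)
```

View pics/topc.png

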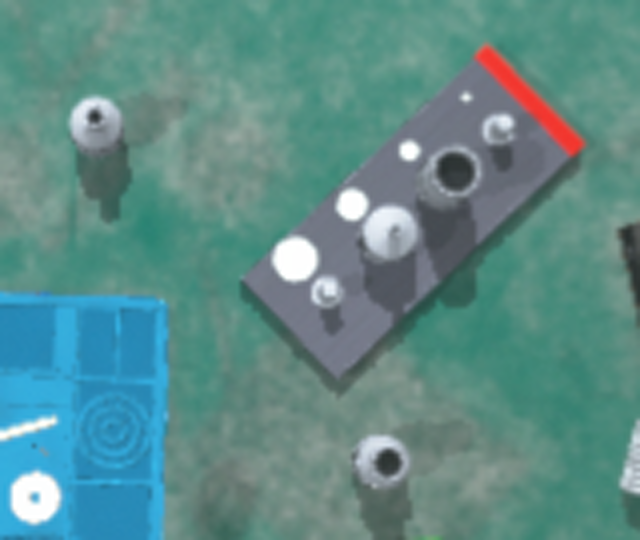

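View pics/scenec.png

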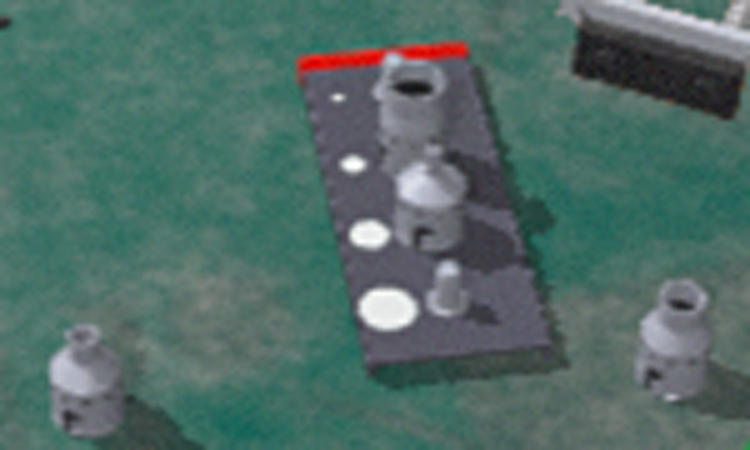

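The 29 mm nozzle is on the +27.5 post and the 5 mm is on the −27.5 post. The 12 mm stands at about (258,169) and the 20 mm at (332,255). The end posts are free. Next I'll compute positions from both views.

```bash
cat > h.py <<'E'
from plant import telemetry, viewer
import cv2, numpy as np
def ray(n,px,z,c=None):
    c=c or viewer.calibration(n)
    K=np.array([[c["fx"],0,c["cx"]],[0,c["fy"],c["cy"]],[0,0,1.]]); T=np.array(c["world_from_camera"])
    u=cv2.undistortPoints(np.array(px,float).reshape(-1,1,2),K,np.array(c["dist_coeffs"],float)).reshape(-1,2)
    d=np.c_[u,np.ones(len(u))]@T[:3,:3].T; o=T[:3,3]
    return (o+d*((z-o[2])/d[:,2])[:,None])[:,:2]
def go(x,y,z,yaw=None):
    "shift/turn values of full scale, from measured tool pose"
    s=telemetry.state(); from scipy.spatial.transform import Rotation as R
    r=R.from_quat(s["tool_rot"]); d=r.inv().apply(np.array([x,y,z])-s["tool_pos"])
    X=r.apply([1,0,0]); w=np.degrees(np.arctan2(X[1],X[0]))
    print("shift/120:",np.round(d/120,3),"yaw now",round(w,2), "" if yaw is None else f"turn/120 {(-(((yaw-w)+90)%180-90))/120:.3f}")
E
python3 - <<'E'
from h import *
def dots(n,box):
    im=cv2.imread(f"pics/{n}0.png").astype(int); x0,y0,x1,y1=box
    m=(im.min(2)>225).astype(np.uint8); k=np.zeros_like(m);k[y0:y1,x0:x1]=1
    N,l,st,ce=cv2.connectedComponentsWithStats(m*k); print(n,[(c.round(1).tolist(),int(s[4])) for c,s in zip(ce[1:],st[1:])])
    im=im.astype(np.uint8);hsv=cv2.cvtColor(im,cv2.COLOR_BGR2HSV)
    r=cv2.inRange(hsv,(0,150,120),(8,255,255))*k
    q=cv2.minAreaRect(cv2.findNonZero(r)); print("red",np.round(q[0],1)); print(ray(n,cv2.boxPoints(q),14).round(1).tolist())
dots("top",(290,145,385,235)); dots("scene",(275,145,335,218))
f=lambda L,x,y,s:(np.array(L)+.5)/s-.5+[x,y]
T=lambda L:f(L,235,140,4); S=lambda L:f(L,220,140,5)
for name,t,s,z in [("12",[95,117],[86,332],58),("20",[388,461],[684,300],58),("29",[456,171],[412,86],72),("5",[397,232],[434,148],72),("postR",[501,121],[394,62],41),("postE",[332,287],[448,268],41)]:
    print(name,ray("top",T([t]),z).round(1),ray("scene",S([s]),z).round(1))
print("dots",ray("top",T([[466,97],[410,150],[352,205],[295,259]]),14).round(1).tolist(),ray("scene",S([[338,97],[352,164],[369,235],[388,308]]),14).round(1).tolist())
E
```

```text
top [([351.0, 164.0], 1), ([336.6, 177.4], 13), ([322.5, 190.8], 36), ([330.4, 194.2], 22), ([308.4, 204.3], 84), ([316.5, 211.0], 2)]
red [367. 165.]
[[699.2, -193.0], [707.8, -201.4], [641.1, -267.9], [632.5, -259.5]]
scene [([290.0, 172.5], 6), ([293.5, 186.5], 20), ([297.0, 201.2], 53)]
red [296.4 150.7]
[[710.6, -200.0], [641.6, -267.1], [634.8, -258.0], [703.5, -191.3]]
12 [[645.1  69.7]] [[647.   70.4]]
20 [[ 419.8 -127.5]] [[ 418.4 -124.4]]
29 [[ 610.6 -169.5]] [[ 610.6 -162.4]]
5 [[ 569.4 -130.9]] [[ 574.2 -129.3]]
postR [[ 650.6 -205.3]] [[ 648.4 -202.1]]
postE [[535.3 -91.6]] [[535.3 -86.9]]
dots [[672.5, -186.5], [634.4, -147.7], [595.2, -107.7], [556.8, -68.6]] [[673.7, -184.6], [635.9, -144.5], [596.8, -104.9], [557.9, -66.6]]
```

```bash

python3 -m crank '{"linear":[[0.86,-0.345,0],[0.86,-0.345,0],[0.86,-0.345,0],[0.86,-0.345,0]],"turn":[0,0,0,0]}' 0
python3 -m crank '{"linear":[[0.86,-0.345,0],[0.86,-0.345,0],[0.86,-0.345,0],[0.86,-0.345,0]],"turn":[0,0,0,0]}'
python3 -m crank '{"linear":[[0.86,-0.345,0],[0.86,-0.345,0],[0.86,-0.345,0],[0.86,-0.345,0]],"turn":[0,0,0,0]}'
python3 -m crank '{"linear":[[0.86,-0.345,0],[0.86,-0.345,0],[0.86,-0.345,0],[0.86,-0.345,0]],"turn":[0,0,0,0]}'
python3 -m crank '{"linear":[[0.5,-0.2,0],[0.5,-0.2,0],[0.5,-0.2,0]],"turn":[0,0,0]}'
python3 -m crank '{"linear":[[0,0,0],[0,0,0],[0,0,0],[0,0,0],[0,0,0],[0,0,0],[0,0,0],[0,0,0]],"turn":[-0.5,-0.5,-0.5,-0.5,-0.5,-0.5,-0.5,-0.5]}'
python3 -m crank '{"linear":[[0,0,0],[0,0,0],[0,0,0],[0,0,0],[0,0,0],[0,0,0],[0,0,0],[0,0,0]],"turn":[-0.45,-0.45,-0.45,-0.45,-0.45,-0.45,-0.45,-0.45]}'
python3 - <<'E'
from h import *
im=viewer.read_camera("wrist"); c=viewer.calibration("wrist"); cv2.imwrite("pics/w1.png",im[:,:,::-1])
import json; json.dump({k:np.array(v).tolist() for k,v in c.items()},open("w1.json","w"))
s=telemetry.state(); print(s["clock"],s["joint_pos"],np.round(c["world_from_camera"],2).tolist())
go(610.6,-166,100,134.5)
E
```

```text
clock: 0.5
tool_pos: [283.3, -463.5, 220.4]
tool_rot: [0.984, 0.178, 0.0, -0.0]
wrist_force: [-0.8, -0.5, -0.6]
opening: 85.6
gripper_force: 0.0
clock: 0.9
tool_pos: [364.7, -389.8, 220.3]
tool_rot: [0.984, 0.177, -0.0, -0.0]
wrist_force: [-0.5, 0.0, -0.2]
opening: 85.8
gripper_force: 0.0
clock: 1.3
tool_pos: [446.7, -315.9, 220.2]
tool_rot: [0.984, 0.176, -0.0, -0.0]
wrist_force: [0.0, -0.7, 0.4]
opening: 85.5
gripper_force: 0.0
clock: 1.7
tool_pos: [528.8, -242.0, 220.1]
tool_rot: [0.984, 0.176, -0.0, 0.0]
wrist_force: [-0.3, -1.4, -0.2]
opening: 85.4
gripper_force: 0.0
clock: 2.0
tool_pos: [576.9, -198.7, 220.1]
tool_rot: [0.984, 0.176, -0.0, 0.0]
wrist_force: [-0.8, -0.4, -0.0]
opening: 85.5
gripper_force: 0.0
clock: 2.8
tool_pos: [575.4, -200.9, 220.5]
tool_rot: [0.765, 0.644, -0.001, 0.0]
wrist_force: [-0.2, -1.1, 0.0]
opening: 85.2
gripper_force: 0.0
clock: 3.6
tool_pos: [576.0, -199.6, 220.3]
tool_rot: [0.391, 0.92, -0.0, -0.0]
wrist_force: [-0.8, -0.2, 0.6]
opening: 85.4
gripper_force: 0.0
3.65 [ 0.51124473  0.79673198 -0.50924824  1.33773665  0.40071446  1.10921539
  0.71886335] [[0.72, 0.67, 0.18, 529.43], [0.69, -0.7, -0.19, -150.09], [-0.0, 0.27, -0.96, 374.24], [0.0, 0.0, 0.0, 1.0]]
shift/120: [1.000e-03 4.000e-01 1.003e+00] yaw now 133.92 turn/120 -0.005
```

View pics/w1.png

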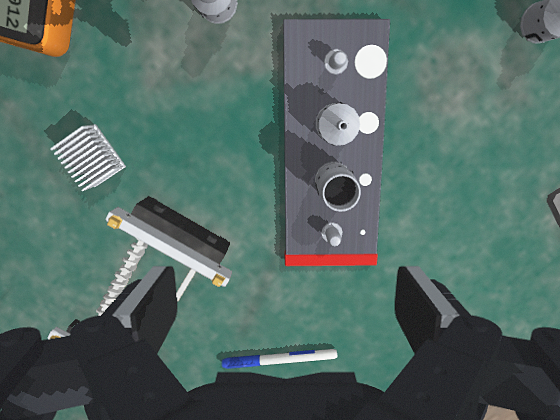

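The wrist view shows the rack with posts at (332,235) and (337,60), the 29 mm outlet at (342,190), and the 5 mm outlet at (343,126). The four dots sit along x≈363–371. I'll refine with this view.

```bash
python3 - <<'E'
from h import *
import json
c=json.load(open("w1.json"))
im=cv2.imread("pics/w1.png")
m=(im.min(2)>200).astype(np.uint8); m[:, :345]=0; m[:,395:]=0; m[260:]=0
N,l,st,ce=cv2.connectedComponentsWithStats(m)
P=[x for x,s in zip(ce[1:],st[1:]) if s[4]>8]; print(np.round(P,1).tolist())
d=ray("wrist",P,14,c); print(d.round(1).tolist(), "mean",d.mean(0).round(1)); v=d[-1]-d[0]; print(np.degrees(np.arctan2(v[1],v[0])),np.linalg.norm(v))
e=ray("wrist",[[284.5,20],[388.5,20],[285,255],[378,255]],14,c); print("plate corners",e.round(1).tolist(), e[:2].mean(0),e[2:].mean(0))
print("29,5",ray("wrist",[[341.5,191],[343,126]],72,c).round(1).tolist())
h=cv2.resize(im[30:250,290:390],None,fx=5/2,fy=5/2,interpolation=cv2.INTER_CUBIC); cv2.imwrite("pics/w1c.png",h)
E
```

```text
[[370.4, 61.0], [359.3, 123.7], [354.1, 191.5], [365.2, 179.4], [362.6, 231.9]]
[[556.8, -66.6], [590.5, -112.4], [635.2, -161.6], [634.2, -145.4], [672.7, -184.8]] mean [ 617.9 -134.2]
-45.57544623559062 165.4825478531114
plate corners [[476.1, -96.3], [543.1, -31.5], [632.6, -258.8], [703.3, -191.1]] [509.61728883 -63.91098101] [ 667.9455604  -224.95245074]
29,5 [[610.2, -166.8], [572.6, -128.8]]
```

View pics/w1c.png

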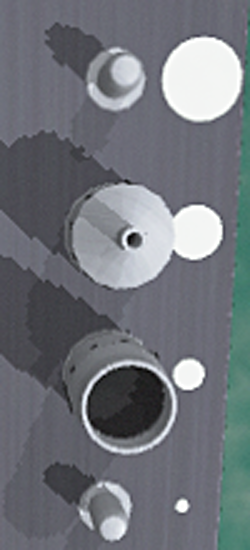

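```bash

python3 -m crank '{"linear":[[0,0.4,0],[0,0.4,0],[0,0.4,0.3],[0,0.4,0.6],[0,0.4,0.9],[0,0.4,0.9],[0,0.4,0.9]],"turn":[-0.005,-0.005,-0.005,-0.005,-0.005,-0.005,-0.005]}' 0 40
python3 - <<'E'
from h import *
import json
c=json.load(open("w1.json"))
p=ray("wrist",[[339.3,57.7],[335,240.5]],41,c); print("posts",p.round(1).tolist(),p.mean(0))
go(610.2,-166.8,31,134.45)
E
```

```text
clock: 4.35
tool_pos: [611.6, -164.5, 113.5]
tool_rot: [0.385, 0.923, -0.0, 0.0]
wrist_force: [0.4, 1.4, 0.4]
opening: 85.3
gripper_force: 0.0
posts [[533.9, -89.4], [649.2, -206.6]] [ 591.53567283 -147.98593255]
shift/120: [-0.005 -0.021  0.687] yaw now 134.73 turn/120 0.002
```

```bash

python3 -m crank '{"linear":[[-0.005,-0.02,0.25],[-0.005,-0.02,0.5],[-0.005,-0.02,0.68],[-0.005,-0.02,0.68],[-0.005,-0.02,0.68]],"turn":[0,0,0,0,0]}'
python3 -m crank '{"linear":[[0,0,0],[0,0,0],[0,0,0],[0,0,0],[0,0,0],[0,0,0],[0,0,0],[0,0,0]],"turn":[0,0,0,0,0,0,0,0]}' 1 40
python3 -m crank '{"linear":[[0,0,-0.2],[0,0,-0.45],[0,0,-0.7],[0,0,-0.7],[0,0,-0.7]],"turn":[0,0,0,0,0]}'
python3 - <<'E'
from h import *
go(533.9,-89.4,120)
im=viewer.read_camera("wrist"); cv2.imwrite("pics/w2.png",im[:,:,::-1])
E
```

```text
clock: 4.85
tool_pos: [611.1, -166.6, 33.1]
tool_rot: [0.384, 0.923, 0.0, 0.001]
wrist_force: [-0.0, -1.0, 0.1]
opening: 85.6
gripper_force: 0.0
clock: 5.65
tool_pos: [610.5, -166.4, 31.8]
tool_rot: [0.384, 0.923, 0.0, 0.0]
wrist_force: [-2.5, -0.9, 11.1]
opening: 32.9
gripper_force: 38.7
clock: 6.15
tool_pos: [610.2, -166.4, 115.2]
tool_rot: [0.384, 0.923, -0.0, 0.0]
wrist_force: [0.4, 0.1, -2.2]
opening: 33.3
gripper_force: 40.1
shift/120: [ 0.903  0.002 -0.041] yaw now 134.86
```

View pics/w2.png

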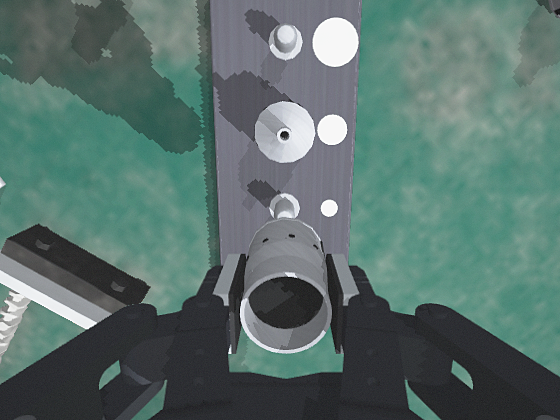

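The 29 mm nozzle is held upright between the pads, outlet at about (286,312), and the rack is in line below it. I'll carry it to the far post.

```bash

python3 -m crank '{"linear":[[0.2,0,-0.04],[0.5,0,-0.04],[0.8,0,-0.04],[0.9,0,-0.04],[0.9,0,-0.04],[0.9,0,-0.04]],"turn":[0,0,0,0,0,0]}'
python3 - <<'E'
from h import *
go(533.9,-89.4,33,134.45)
E
```

```text
clock: 6.8
tool_pos: [534.2, -90.3, 119.2]
tool_rot: [0.384, 0.923, -0.0, -0.0]
wrist_force: [0.5, 0.3, -1.3]
opening: 32.9
gripper_force: 40.1
shift/120: [0.007 0.004 0.718] yaw now 134.86 turn/120 0.003
```

```bash

python3 -m crank '{"linear":[[0,0,0.2],[0,0,0.4],[0,0,0.55],[0,0,0.65],[0,0,0.71],[0,0,0.71],[0,0,0.71]],"turn":[0,0,0,0,0,0,0]}'
python3 -m crank '{"linear":[[0,0,0],[0,0,0],[0,0,0],[0,0,0],[0,0,0],[0,0,0]],"turn":[0,0,0,0,0,0]}' 0
python3 -m crank '{"linear":[[0,0,-0.3],[0,0,-0.7],[0,0,-0.9],[0,0,-0.9],[0,0,-0.9]],"turn":[0,0,0,0,0]}'
python3 - <<'E'
from h import *
im=viewer.read_camera("wrist"); cv2.imwrite("pics/w3.png",im[:,:,::-1])
go(572.6,-128.8,90,134.45)
E
```

```text
clock: 7.5
tool_pos: [534.3, -89.9, 35.0]
tool_rot: [0.384, 0.923, 0.0, 0.0]
wrist_force: [-0.7, 0.1, -1.4]
opening: 33.2
gripper_force: 40.1
clock: 8.1
tool_pos: [534.0, -89.8, 34.5]
tool_rot: [0.384, 0.923, 0.0, 0.0]
wrist_force: [-0.9, 0.6, -0.2]
opening: 85.8
gripper_force: 0.0
clock: 8.6
tool_pos: [533.9, -89.9, 142.5]
tool_rot: [0.384, 0.923, -0.0, 0.0]
wrist_force: [-0.1, -0.4, 1.0]
opening: 85.5
gripper_force: 0.0
shift/120: [-0.459  0.001  0.432] yaw now 134.87 turn/120 0.003
```

View pics/w3.png

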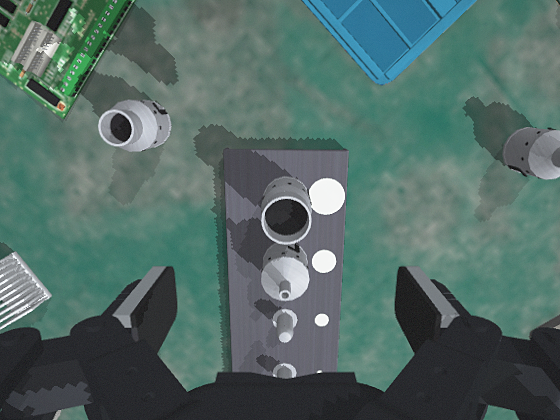

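The 29 mm nozzle stands upright on the end post, at about (286,215). Next is the 5 mm.

```bash

python3 -m crank '{"linear":[[-0.3,0,0],[-0.46,0,0],[-0.46,0,0.2],[-0.46,0,0.5],[-0.46,0,0.8],[-0.46,0,0.9],[-0.46,0,0.9],[-0.46,0,0.9]],"turn":[0.003,0.003,0.003,0.003,0.003,0.003,0.003,0.003]}' 0
python3 -m crank '{"linear":[[0,0,0],[0,0,0],[0,0,0],[0,0,0],[0,0,0],[0,0,0],[0,0,0],[0,0,0]],"turn":[0,0,0,0,0,0,0,0]}' 1 40
python3 -m crank '{"linear":[[0,0,-0.2],[0,0,-0.45],[0,0,-0.7],[0,0,-0.7],[0,0,-0.7]],"turn":[0,0,0,0,0]}'
python3 -m crank '{"linear":[[-0.2,0,0],[-0.5,0,0],[-0.8,0,0],[-0.915,0,0],[-0.915,0,0],[-0.915,0,0]],"turn":[0,0,0,0,0,0]}'
python3 - <<'E'
from h import *
im=viewer.read_camera("wrist"); cv2.imwrite("pics/w4.png",im[:,:,::-1])
go(649.2,-206.6,35,134.45)
E
```

```text
clock: 9.45
tool_pos: [573.3, -128.8, 35.5]
tool_rot: [0.387, 0.922, 0.0, 0.0]
wrist_force: [-0.3, 0.0, 0.8]
opening: 85.2
gripper_force: 0.0
clock: 10.25
tool_pos: [573.5, -129.2, 36.3]
tool_rot: [0.387, 0.922, -0.0, 0.001]
wrist_force: [-6.0, 0.1, 31.0]
opening: 26.7
gripper_force: 35.0
clock: 10.75
tool_pos: [573.0, -129.1, 118.8]
tool_rot: [0.387, 0.922, 0.0, 0.0]
wrist_force: [0.1, 0.2, -0.7]
opening: 0.2
gripper_force: 0.0
clock: 11.35
tool_pos: [649.3, -206.6, 117.3]
tool_rot: [0.386, 0.922, 0.0, -0.001]
wrist_force: [-0.1, -0.4, -0.7]
opening: 0.3
gripper_force: 0.0
shift/120: [-0.001 -0.002  0.69 ] yaw now 134.55 turn/120 0.001
```

The 5 mm slipped: the pads gripped too high, on the cone. I'll look at where it is now.

```bash

python3 -m crank '{"linear":[[0,0,-0.2],[0,0,-0.4],[0,0,-0.6],[0,0,-0.6],[0,0,-0.6]],"turn":[0,0,0,0,0]}' 0
python3 - <<'E'
from h import *
import json
im=viewer.read_camera("wrist"); c=viewer.calibration("wrist"); cv2.imwrite("pics/w5.png",im[:,:,::-1])
json.dump({k:np.array(v).tolist() for k,v in c.items()},open("w5.json","w"))
go(572.6,-128.8,90,134.45)
E
```

```text
clock: 11.9
tool_pos: [649.6, -206.7, 190.5]
tool_rot: [0.386, 0.922, -0.0, 0.0]
wrist_force: [-0.8, -0.3, -1.0]
opening: 72.7
gripper_force: 0.0
shift/120: [ 0.912 -0.     0.833] yaw now 134.55 turn/120 0.001
```

View pics/w5.png

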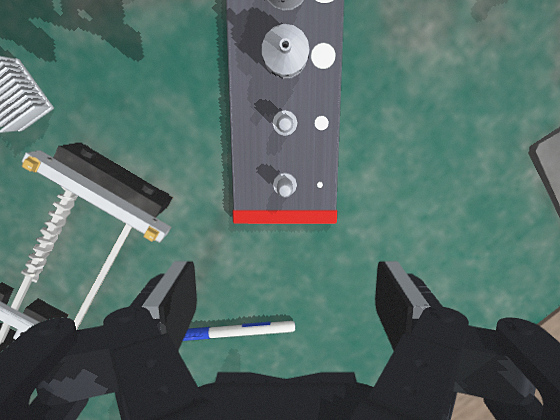

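The 5 mm nozzle still stands on its post, outlet at (285,45), and the red-end post at (286,185) is free. I'll go back and grip lower, with a safe height before the descent.

```bash

python3 -m crank '{"linear":[[0.3,0,0],[0.6,0,0],[0.91,0,0],[0.91,0,0.3],[0.91,0,0.6],[0.91,0,0.6],[0.91,0,0.6]],"turn":[0,0,0,0,0,0,0]}' 0
python3 - <<'E'
from h import *
import json
c=json.load(open("w5.json")); print(ray("wrist",[[285,45]],72,c), ray("wrist",[[285,183],[284.5,122]],41,c)); go(572.6,-128.8,26,134.45)
E
```

```text
clock: 12.65
tool_pos: [573.2, -129.1, 118.8]
tool_rot: [0.387, 0.922, 0.0, -0.001]
wrist_force: [0.8, -0.4, 0.3]
opening: 85.6
gripper_force: 0.0
[[ 572.72536183 -128.96426652]] [[ 644.49462048 -202.24254211]
 [ 609.35723267 -166.98183927]]
shift/120: [ 0.004 -0.002  0.773] yaw now 134.52 turn/120 0.001
```

```bash

python3 -m crank '{"linear":[[0,0,0.25],[0,0,0.5],[0,0,0.7],[0,0,0.77],[0,0,0.77],[0,0,0.77]],"turn":[0,0,0,0,0,0]}' 0
python3 -m crank '{"linear":[[0,0,0],[0,0,0],[0,0,0],[0,0,0],[0,0,0],[0,0,0],[0,0,0],[0,0,0]],"turn":[0,0,0,0,0,0,0,0]}' 1 40
python3 -m crank '{"linear":[[0,0,-0.2],[0,0,-0.45],[0,0,-0.75],[0,0,-0.75],[0,0,-0.75]],"turn":[0,0,0,0,0]}'
python3 - <<'E'
from h import *
go(649.2,-206.6,110)
E
```

```text
clock: 13.25
tool_pos: [574.1, -129.4, 27.7]
tool_rot: [0.387, 0.922, 0.0, 0.001]
wrist_force: [-0.1, 0.2, 0.6]
opening: 85.5
gripper_force: 0.0
clock: 14.05
tool_pos: [573.6, -129.4, 26.8]
tool_rot: [0.387, 0.922, 0.0, 0.0]
wrist_force: [-1.8, 0.3, 10.4]
opening: 34.1
gripper_force: 38.7
clock: 14.55
tool_pos: [573.4, -129.5, 116.5]
tool_rot: [0.387, 0.922, 0.0, 0.0]
wrist_force: [-0.6, -1.3, -0.9]
opening: 34.1
gripper_force: 39.9
shift/120: [-0.901 -0.     0.055] yaw now 134.5
```

```bash

python3 -m crank '{"linear":[[-0.2,0,0],[-0.5,0,0],[-0.8,0,0],[-0.9,0,0],[-0.9,0,0],[-0.9,0,0]],"turn":[0,0,0,0,0,0]}'
python3 - <<'E'
from h import *
im=viewer.read_camera("wrist"); cv2.imwrite("pics/w6.png",im[:,:,::-1])
go(649.2,-206.6,28,134.45)
E
```

```text
clock: 15.15
tool_pos: [648.4, -205.6, 115.0]
tool_rot: [0.386, 0.922, 0.0, -0.001]
wrist_force: [-0.7, -0.5, 0.6]
opening: 34.1
gripper_force: 39.9
shift/120: [-0.012 -0.002  0.729] yaw now 134.56 turn/120 0.001
```

View pics/w6.png

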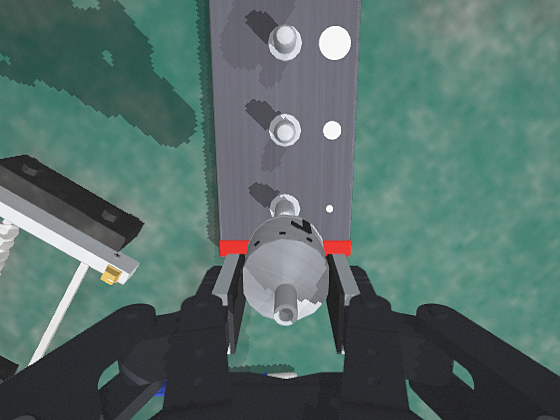

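The 5 mm nozzle is held upright with its tube at (285,310), in line with the post below. I'll lower and release it, then rise.

```bash

python3 -m crank '{"linear":[[-0.01,0,0.2],[-0.01,0,0.4],[-0.01,0,0.55],[-0.01,0,0.65],[-0.01,0,0.725],[-0.01,0,0.725],[-0.01,0,0.725]],"turn":[0,0,0,0,0,0,0]}'
python3 -m crank '{"linear":[[0,0,0],[0,0,0],[0,0,0],[0,0,0],[0,0,0],[0,0,0]],"turn":[0,0,0,0,0,0]}' 0
python3 -m crank '{"linear":[[0,0,-0.3],[0,0,-0.7],[0,0,-0.95],[0,0,-0.95],[0,0,-0.95]],"turn":[0,0,0,0,0]}'
python3 - <<'E'
from h import *
go(646,70,140,134.45)
E
```

```text
clock: 15.9
tool_pos: [650.1, -207.1, 29.7]
tool_rot: [0.387, 0.922, 0.0, 0.0]
wrist_force: [0.4, 0.5, 0.2]
opening: 33.7
gripper_force: 39.9
clock: 16.5
tool_pos: [649.8, -207.2, 29.1]
tool_rot: [0.387, 0.922, 0.0, -0.0]
wrist_force: [-0.6, -0.3, 0.5]
opening: 85.6
gripper_force: 0.0
clock: 17.0
tool_pos: [649.9, -207.3, 143.4]
tool_rot: [0.387, 0.922, -0.0, 0.0]
wrist_force: [-0.7, 0.3, -1.0]
opening: 85.5
gripper_force: 0.0
shift/120: [1.671 1.597 0.028] yaw now 134.51 turn/120 0.000
```

```bash

python3 -m crank '{"linear":[[0.2,0.2,0],[0.45,0.45,0],[0.7,0.7,0],[0.835,0.8,0],[0.835,0.8,0],[0.835,0.8,0]],"turn":[0,0,0,0,0,0]}'
python3 -m crank '{"linear":[[0.1,0.2,0],[0.3,0.45,0],[0.45,0.7,0],[0.55,0.8,0],[0.55,0.8,0],[0.55,0.8,0],[0.55,0.8,0]],"turn":[0,0,0,0,0,0,0]}'
python3 - <<'E'
from h import *
import json
c=viewer.calibration("wrist"); im=viewer.read_camera("wrist"); cv2.imwrite("pics/w7.png",im[:,:,::-1])
json.dump({k:np.array(v).tolist() for k,v in c.items()},open("w7.json","w"))
go(646,70,12,134.45)
E
```

```text
clock: 17.6
tool_pos: [647.8, -68.8, 142.2]
tool_rot: [0.387, 0.922, -0.0, -0.001]
wrist_force: [0.1, -1.7, 0.2]
opening: 85.4
gripper_force: 0.0
clock: 18.3
tool_pos: [670.3, 43.8, 142.9]
tool_rot: [0.388, 0.922, -0.0, 0.0]
wrist_force: [0.4, 0.1, 0.1]
opening: 85.4
gripper_force: 0.0
shift/120: [0.297 0.007 1.092] yaw now 134.4 turn/120 -0.000
```

View pics/w7.png

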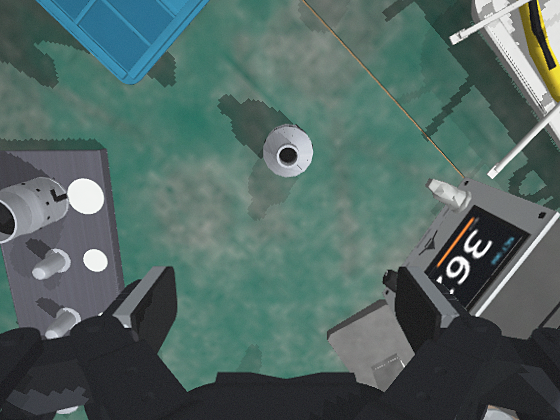

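The 12 mm nozzle's outlet is at (288,155), with the soldering station to the right at (395–470,180–330), clear of the grasp spot.

```bash
python3 - <<'E'
from h import *
import json
c=json.load(open("w7.json")); p=ray("wrist",[[288,155]],58,c)[0]; print(p); go(p[0],p[1],12,134.45)
t=cv2.imread("pics/top0.png"); print("station base corner approx",ray("top",[[268,125],[235,132],[228,125]],0).round(0).tolist())
E
```

```text
[645.03470686  72.10761241]
shift/120: [0.315 0.014 1.092] yaw now 134.4 turn/120 -0.000
station base corner approx [[784.0, 48.0], [761.0, 141.0], [781.0, 162.0]]
```

```bash

python3 -m crank '{"linear":[[0.15,0.01,0],[0.31,0.01,0],[0.31,0.01,0.3],[0.31,0.01,0.6],[0.31,0.01,0.6],[0.31,0.01,0.6]],"turn":[0,0,0,0,0,0]}' 0
python3 -m crank '{"linear":[[0,0,0.2],[0,0,0.4],[0,0,0.49],[0,0,0.49],[0,0,0.49]],"turn":[0,0,0,0,0]}'
python3 -m crank '{"linear":[[0,0,0],[0,0,0],[0,0,0],[0,0,0],[0,0,0],[0,0,0],[0,0,0],[0,0,0]],"turn":[0,0,0,0,0,0,0,0]}' 1 40
python3 -m crank '{"linear":[[0,0,-0.2],[0,0,-0.45],[0,0,-0.75],[0,0,-0.95],[0,0,-0.95],[0,0,-0.95]],"turn":[0,0,0,0,0,0]}'
python3 - <<'E'
from h import *
go(610.3,-167.5,130,134.45)
E
```

```text
clock: 18.95
tool_pos: [645.3, 72.7, 72.0]
tool_rot: [0.387, 0.922, 0.0, 0.0]
wrist_force: [0.0, -0.0, 1.5]
opening: 85.2
gripper_force: 0.0
clock: 19.45
tool_pos: [645.8, 73.4, 13.9]
tool_rot: [0.387, 0.922, 0.001, 0.001]
wrist_force: [0.9, 0.3, 0.3]
opening: 85.6
gripper_force: 0.0
clock: 20.25
tool_pos: [645.3, 73.4, 13.0]
tool_rot: [0.387, 0.922, 0.0, 0.0]
wrist_force: [-2.4, -1.0, 7.2]
opening: 33.1
gripper_force: 39.2
clock: 20.85
tool_pos: [645.0, 73.2, 126.3]
tool_rot: [0.387, 0.922, 0.0, 0.0]
wrist_force: [0.4, 0.9, -1.0]
opening: 33.1
gripper_force: 40.5
shift/120: [-1.228 -1.612 -0.031] yaw now 134.51 turn/120 0.000
```

```bash

python3 -m crank '{"linear":[[-0.1,-0.2,0],[-0.3,-0.45,0],[-0.5,-0.7,0],[-0.61,-0.8,0],[-0.61,-0.8,0],[-0.61,-0.8,0]],"turn":[0,0,0,0,0,0]}'
python3 -m crank '{"linear":[[-0.1,-0.2,0],[-0.3,-0.45,0],[-0.5,-0.7,0],[-0.61,-0.81,0],[-0.61,-0.81,0],[-0.61,-0.81,0]],"turn":[0,0,0,0,0,0]}'
python3 - <<'E'
from h import *
im=viewer.read_camera("wrist"); cv2.imwrite("pics/w8.png",im[:,:,::-1])
go(610.3,-167.5,28,134.45)
E
```

```text
clock: 21.45
tool_pos: [627.7, -45.4, 125.6]
tool_rot: [0.387, 0.922, 0.0, -0.001]
wrist_force: [-0.7, 0.5, -1.0]
opening: 33.2
gripper_force: 40.5
clock: 22.05
tool_pos: [610.1, -164.9, 126.0]
tool_rot: [0.386, 0.923, 0.001, -0.0]
wrist_force: [-0.0, 0.1, 0.1]
opening: 32.8
gripper_force: 40.5
shift/120: [-0.019 -0.018  0.817] yaw now 134.63 turn/120 0.001
```

View pics/w8.png

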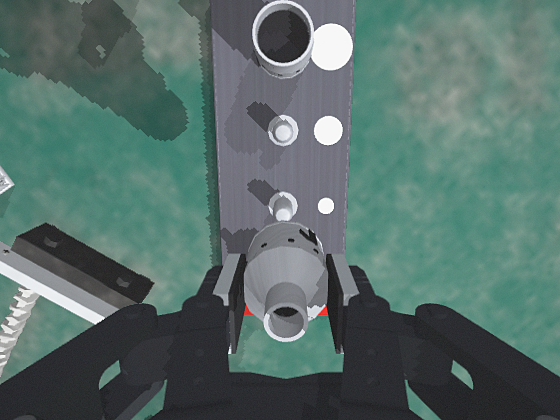

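The 12 mm nozzle is held upright with its outlet at (286,318), in line with the +27.5 post at (284,207). I'll lower it.

```bash

python3 -m crank '{"linear":[[-0.02,-0.02,0.1],[-0.02,-0.02,0.35],[-0.02,-0.02,0.55],[-0.02,-0.02,0.7],[-0.02,-0.02,0.8],[-0.02,-0.02,0.81],[-0.02,-0.02,0.81],[-0.02,-0.02,0.81]],"turn":[0,0,0,0,0,0,0,0]}'
python3 -m crank '{"linear":[[0,0,0],[0,0,0],[0,0,0],[0,0,0],[0,0,0],[0,0,0]],"turn":[0,0,0,0,0,0]}' 0
python3 -m crank '{"linear":[[0,0,-0.3],[0,0,-0.7],[0,0,-0.95],[0,0,-0.95],[0,0,-0.95]],"turn":[0,0,0,0,0]}'
python3 - <<'E'
from h import *
go(419,-126,140,134.45)
E
```

```text
clock: 22.9
tool_pos: [610.2, -169.8, 29.6]
tool_rot: [0.387, 0.922, 0.0, 0.0]
wrist_force: [-0.4, -0.5, 0.1]
opening: 33.5
gripper_force: 40.5
clock: 23.5
tool_pos: [609.9, -169.9, 29.1]
tool_rot: [0.387, 0.922, 0.0, -0.0]
wrist_force: [-0.2, -0.2, -0.9]
opening: 85.7
gripper_force: 0.0
clock: 24.0
tool_pos: [609.9, -170.1, 143.3]
tool_rot: [0.387, 0.922, -0.0, 0.0]
wrist_force: [-0.5, -0.1, -0.5]
opening: 85.3
gripper_force: 0.0
shift/120: [ 1.377 -0.877  0.027] yaw now 134.51 turn/120 0.000
```

```bash

python3 -m crank '{"linear":[[0.15,-0.12,0],[0.35,-0.3,0],[0.55,-0.44,0],[0.55,-0.44,0],[0.55,-0.44,0]],"turn":[0,0,0,0,0]}'
python3 -m crank '{"linear":[[0.15,-0.12,0],[0.35,-0.3,0],[0.55,-0.44,0],[0.55,-0.44,0],[0.55,-0.44,0]],"turn":[0,0,0,0,0]}'
python3 - <<'E'
from h import *
import json
c=viewer.calibration("wrist"); im=viewer.read_camera("wrist"); cv2.imwrite("pics/w9.png",im[:,:,::-1])
json.dump({k:np.array(v).tolist() for k,v in c.items()},open("w9.json","w"))
go(419,-126,12,134.45)
E
```

```text
clock: 24.5
tool_pos: [525.7, -160.0, 142.5]
tool_rot: [0.387, 0.922, -0.0, -0.001]
wrist_force: [-0.0, 0.4, -0.1]
opening: 85.6
gripper_force: 0.0
clock: 25.0
tool_pos: [442.8, -149.9, 142.8]
tool_rot: [0.387, 0.922, 0.0, 0.0]
wrist_force: [0.0, -1.1, 0.1]
opening: 85.6
gripper_force: 0.0
shift/120: [ 0.282 -0.005  1.09 ] yaw now 134.51 turn/120 0.001
```

View pics/w9.png

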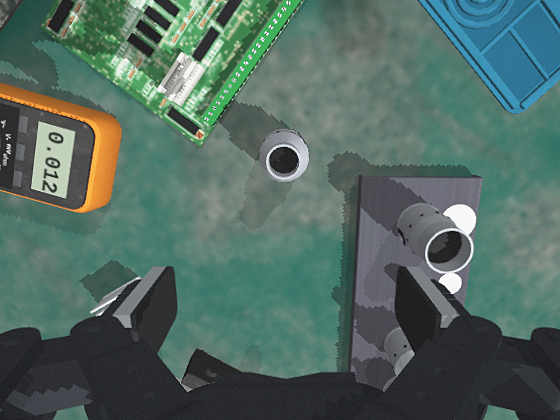

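The 20 mm nozzle's outlet is at (284,160). The circuit board corner at (200,140) and the rack corner at (360,178) are nearby, so I'll check the finger clearance.

```bash
python3 - <<'E'
from h import *
import json
c=json.load(open("w9.json")); p=ray("wrist",[[284,160]],58,c)[0]; print(p); go(p[0],p[1],12,134.45)
y=np.radians(134.5); X=np.array([np.cos(y),np.sin(y)]); Y=np.array([np.sin(y),-np.cos(y)])
for n,q,z in [("pcb",[[197,142],[232,98]],8),("rack",[[360,178]],14)]:
    for w in ray("wrist",q,z,c): print(n,w.round(),"tool x,y rel:",round((w-p)@X),round((w-p)@Y))
E
```

```text
[ 417.8813416  -125.59456534]
shift/120: [ 0.291 -0.009  1.09 ] yaw now 134.51 turn/120 0.001
pcb [ 365. -168.] tool x,y rel: 7 -68
pcb [ 362. -125.] tool x,y rel: 40 -39
rack [474. -99.] tool x,y rel: -20 59
```

```bash

python3 -m crank '{"linear":[[0.15,-0.01,0],[0.29,-0.01,0],[0.29,-0.01,0.3],[0.29,-0.01,0.55],[0.29,-0.01,0.55],[0.29,-0.01,0.55]],"turn":[0,0,0,0,0,0]}' 0.2
python3 -m crank '{"linear":[[0,0,0.2],[0,0,0.4],[0,0,0.54],[0,0,0.54],[0,0,0.54]],"turn":[0,0,0,0,0]}'
python3 -m crank '{"linear":[[0,0,0],[0,0,0],[0,0,0],[0,0,0],[0,0,0],[0,0,0],[0,0,0],[0,0,0]],"turn":[0,0,0,0,0,0,0,0]}' 1 40
python3 -m crank '{"linear":[[0,0,-0.2],[0,0,-0.45],[0,0,-0.75],[0,0,-0.95],[0,0,-0.95],[0,0,-0.95]],"turn":[0,0,0,0,0,0]}'
python3 - <<'E'
from h import *
go(572.3,-128.4,130,134.45)
E
```

```text
clock: 25.65
tool_pos: [417.3, -125.6, 77.3]
tool_rot: [0.386, 0.922, -0.0, -0.0]
wrist_force: [0.2, 0.1, 0.6]
opening: 68.4
gripper_force: 0.0
clock: 26.15
tool_pos: [417.4, -126.1, 13.4]
tool_rot: [0.387, 0.922, 0.0, 0.001]
wrist_force: [0.4, -0.8, 0.3]
opening: 68.5
gripper_force: 0.0
clock: 26.95
tool_pos: [417.3, -126.1, 13.3]
tool_rot: [0.387, 0.922, 0.0, 0.001]
wrist_force: [-1.2, 1.0, 19.7]
opening: 33.8
gripper_force: 37.9
clock: 27.55
tool_pos: [416.8, -126.2, 126.6]
tool_rot: [0.387, 0.922, 0.0, 0.0]
wrist_force: [0.6, 0.2, -1.0]
opening: 33.1
gripper_force: 40.0
shift/120: [-0.921  0.912 -0.027] yaw now 134.47 turn/120 0.000
```

```bash

python3 -m crank '{"linear":[[-0.15,0.15,0],[-0.4,0.4,0],[-0.65,0.65,0],[-0.85,0.85,0],[-0.92,0.91,0],[-0.92,0.91,0],[-0.92,0.91,0]],"turn":[0,0,0,0,0,0,0]}'
python3 - <<'E'
from h import *
im=viewer.read_camera("wrist"); cv2.imwrite("pics/w10.png",im[:,:,::-1])
go(572.3,-128.4,28,134.45)
E
```

```text
clock: 28.25
tool_pos: [571.1, -127.9, 125.4]
tool_rot: [0.386, 0.922, -0.0, -0.001]
wrist_force: [0.4, -0.9, -0.0]
opening: 33.6
gripper_force: 40.0
shift/120: [-0.01   0.006  0.814] yaw now 134.53 turn/120 0.001
```

View pics/w10.png

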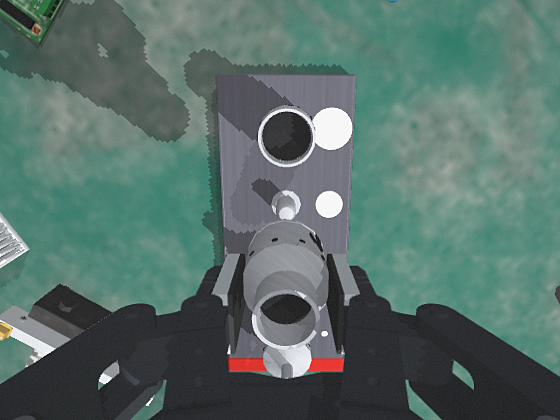

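The 20 mm nozzle is held at (287,318), in line with the −27.5 post at (286,205), and the 29 mm stands at (287,137). I'll lower it.

```bash

python3 -m crank '{"linear":[[-0.01,0,0.1],[-0.01,0,0.35],[-0.01,0,0.55],[-0.01,0,0.7],[-0.01,0,0.8],[-0.01,0,0.81],[-0.01,0,0.81],[-0.01,0,0.81]],"turn":[0,0,0,0,0,0,0,0]}'
python3 -m crank '{"linear":[[0,0,0],[0,0,0],[0,0,0],[0,0,0],[0,0,0],[0,0,0]],"turn":[0,0,0,0,0,0]}' 0
python3 -m crank '{"linear":[[0,0,-0.3],[0,0,-0.7],[0,0,-0.95],[0,0,-0.95],[0,0,-0.95]],"turn":[0,0,0,0,0]}'
python3 -m crank '{"linear":[[-0.3,0,-0.2],[-0.6,0,-0.4],[-0.9,0,-0.6],[-0.9,0,-0.6],[-0.9,0,-0.6],[-0.9,0,-0.6]],"turn":[0,0,0,0,0,0]}'
python3 - <<'E'
from h import *
w=viewer.read_camera("wrist"); t=viewer.read_camera("top"); s=viewer.read_camera("scene")
T=cv2.resize(t[140:275,235:395],(480,405)); cv2.imwrite("pics/f.png",np.hstack([cv2.resize(w[0:280,180:400],(318,405)),T])[:,:,::-1])
cv2.imwrite("pics/ft.png",t[:,:,::-1])
t0=cv2.imread("pics/top0.png")[:,:,::-1]
for n,(x,y) in dict(cleaner=(150,190),cap=(208,195),sink=(401,256)).items(): print(n,np.abs(t[y-20:y+20,x-18:x+18].astype(int)-t0[y-20:y+20,x-18:x+18]).mean().round(1))
E
```

```text
clock: 29.1
tool_pos: [573.0, -128.9, 29.5]
tool_rot: [0.387, 0.922, 0.0, 0.0]
wrist_force: [-0.8, -0.5, -0.9]
opening: 33.1
gripper_force: 40.7
clock: 29.7
tool_pos: [572.9, -128.9, 29.1]
tool_rot: [0.387, 0.922, 0.0, -0.0]
wrist_force: [0.0, -0.4, -0.8]
opening: 85.7
gripper_force: 0.0
clock: 30.2
tool_pos: [572.9, -129.1, 143.3]
tool_rot: [0.387, 0.922, -0.0, 0.0]
wrist_force: [0.5, -0.1, -0.5]
opening: 85.4
gripper_force: 0.0
clock: 30.8
tool_pos: [647.9, -205.1, 213.6]
tool_rot: [0.386, 0.922, -0.0, -0.001]
wrist_force: [0.4, 0.6, -0.6]
opening: 85.5
gripper_force: 0.0
cleaner 7.2
cap 7.3
sink 35.3
```

View pics/f.png

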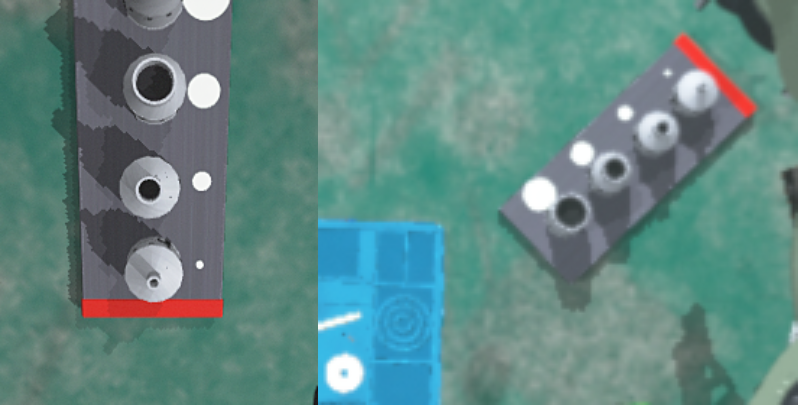

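All four nozzles stand on the rack in order. The heat sink difference is just the arm crossing the view. I'll check the positions numerically before handing in.

```bash
python3 - <<'E'
from h import *
px=(np.array([[702-318,90],[661-318,128],[614-318,168],[571-318,211]])+.5)/3-.5+[235,140]
p=ray("top",px,72)-[591.5,-148]; yh=np.array([.70,-.714]); xh=np.array([-.714,-.70])
print(np.c_[p@xh,p@yh].round(1).tolist())
print(telemetry.state()["wrist_force"])
E
```

```text
[[2.6, 79.2], [2.0, 29.5], [-0.9, -25.1], [0.5, -78.7]]
[ 0.25559021  0.46565092 -0.10565849]
```

```bash
python3 -c "
from plant import workorder; print(workorder.job_done())"
```

```text
the job is handed in; nothing more can be done
None
```

All four nozzles stand upright on their posts in order of outlet width from the red end, each measured within about 4 mm of its post's axis, and the job was handed in at about 31 s; the hand-in returned no verdict.

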